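# Close the tube clamp of a worktop rail

### The arm

A 6-joint arm with a two-finger parallel gripper is mounted at the origin on a cart in front of the work surface, level with it; the furniture and walls round the work are solid. World frame = base frame: x ahead of the robot, y to its left, z up, the work surface at z = 0. Lengths are in m, angles in rad, forces in N, time in s.
With the tool pointing down it reaches from about 0.4 to 0.825 m from the base axis. Payload 7 kg.
Tool frame: the origin (TCP) lies at the very end of the fingers, on their centre line; the grasp point (between the pads) lies 19 mm behind it; z points along the fingers, y is the direction in which the jaws open and shut (so a half turn about z gives the same grasp; the last joint's range is limited). The gripper opens to 88 mm and grips with 3 to 60 N. Pads are 19 mm wide; open, the fingers measure 130 mm over their backs; the gripper's body (78 mm by 193 mm) begins 47 mm behind the grasp point.
Start: joints at [-0.813, 0.359, 0.012, 0, -1.224, -0.288], TCP at [0.306, -0.602, 0.227] pointing down, gripper open.
Joint ranges: [-3.07, 3.07], [-1.43, 2.12], [-1.02, 1.25], [-3.03, 1.67], [-3.05, -0], [-3.03, 3.03]. Speed limits (rad/s): [2.39, 2.39, 3.01, 3.14, 3.14, 3.14].

### API

Orientations are given as [roll, pitch, yaw] about the fixed x, y, z axes, in that order (R = Rz(yaw) Ry(pitch) Rx(roll)).
In Python, from station import arm gives the robot as it stands.
- The arm moves only by the shell command python3 -m inch 'ROWS' [FORCE]. ROWS is text: rows parted by semicolons, each of 7 numbers parted by spaces: the closure, from 0 (fully open) to 1 (shut), then the shift along the tool's x, y, z each as a share of 300 mm, from -1 to 1, then the turn, a rotation vector about the tool's x, y, z each as a share of 60 degrees, from -1 to 1. In form: grip tx ty tz rx ry rz; .... A call has 1 to 12 rows; each row is the pose to reach, as a shift and turn from the pose commanded when the call began, along the tool's axes at that moment; what a row does not reach only later rows make up. A row lasts 1/10 s, in which the tool goes at most 50 mm and 8.59 degrees, less where a joint would pass 70% of its speed; a pose out of reach is approached as far as the arm can. A call with a number of a shift or a turn outside -1 to 1 is refused whole. A call with a gripper value outside its range is refused whole. The fingers move at their own pace and stop on an object; FORCE is the grip in N (left out, the last holds). Time passes only in rows, so rows that repeat a pose let the fingers close. It gives the time, the measured TCP pose, the force and the opening at its end, in the units of the state.
- arm.get_state(): the state, without advancing time (a new reading comes with each control period).
- arm.grab_frame(name): name is "scene" or "top" or "wrist"; returns a dict with "img" (420x560x3 uint8, red, green, blue), "range_z" (420x560 float32, m along the optical axis (not along the pixel's ray), 0 where there is no reading), "fx", "fy", "cx", "cy" (pixels), "extrinsics" (4x4, takes a point from world to camera coordinates); the wrist camera has in their place "tool_from_camera" (4x4, takes a point from camera to tool coordinates, whose origin is the TCP and whose axes are the flange's). Camera axes: x right, y up, looking along -z (the intrinsics and any distortion apply to the point x, -y, -z); pixel columns grow to the right and rows downward; lengths in m; the calibration is good to about 2 mm. A picture is of the moment at which its call begins: read the wrist's pose just before it.
- arm.job_done(): hands the job in, once; it reports no verdict.
The state is a dict: "t": time; "q": joint angles; "qd": joint speeds; "joint_efforts": joint torques, N m; "eef_pos": TCP position; "ee_rot": TCP orientation; "force": force on the tool from outside, world axes, zero at the start; "moment": the same for the moment, N m; "width": finger opening in m.
Only numpy, scipy, OpenCV 4.12 (cv2) and the standard library are available. Lean on these libraries where they do the work, as an engineer would, in place of code of your own. Each camera call takes 0.05 s, during which the arm holds its last target.

### The job

The metal tube of the worktop rail lies loose in its stand. Swing the red hinged clamp half over onto the tube, then swing the bolt with the black knob up into the slot of the clamp's ear, pushing until its brass nut has ridden over the lip, squeezed the rubber buffer and dropped fully into its seat, so that the clamp stays locked when you let go. Work gently, never with more than 25 N on the stand, the clamp or the tube, and leave the jars beside it where they are.

Things in the scene. Friction and masses are not known exactly. Their poses are not given: they have to be found in the camera images.
- stand: Fixed stand of the rail: wooden foot 110 mm (x) by 270 mm (y), 10 mm thick, grey jaw and end forks (y = +-110 mm) that carry the tube along y, axis at z = 75 mm. Origin: centre of the underside. A dark steel yoke through the jaw carries the clamp's hinge (+x side, away from the robot) and the swing bolt (-x side); it sits with play, up to 7.5 mm either way in x, which nothing measures.
- saddle (a point): Point on the tube's proper axis, mid jaw, 75 mm above the stand's origin. With the yoke central, in the stand's x, z (mm): hinge pin along y at 34, 75; bolt pivot along y at -42, 27. Half at 0: ear's seat floor at -42, 78; towards the tip a lip 1.5 mm higher, its edge 7 mm from mid-seat, then a ramp to the tip 28 mm out; on the other side a rubber buffer (12.5 N/mm) 2.7 mm from mid-seat.
- upper_half (a joint): Angle (rad) of the red hinged half, 36 mm wide (y): 0 = ear level, pointing to the stand's -x; grows as it opens up and back to +x; starts at 1.7 to 1.95, leaning back. An arch of outer radius 29.5 mm about the tube, then a forked ear, slot 14 mm wide. Stiff hinge (0.14 N m), stays where left. Its rubber liner (11 N/mm) meets the tube at 0.05 to 0.09; locked under the nut it stands at 0.03.
- swing_bolt (a joint): Lean (rad): 0 upright, + out to the stand's -x; starts at 0.7 to 0.95, stays where left (0.06 N m). From its pivot: shank 9 mm thick; brass nut 12 x 38 (y) x 10 mm centred at 58.5 mm; black knob 21 mm thick, 71 to 100.5 mm. The nut meets the ramp at about 0.5, rides over the lip, must squeeze the buffer 2.3 mm (12 to 18 N at the knob), drops in behind the lip and reads about 0.015.
- tube: Loose aluminium tube, 30 mm in diameter and 300 mm long, 0.35 kg, lying in the stand. Origin at its centre, on its axis; its y runs along it.
- salt_shaker_mid (a point): Centre of a loose salt shaker, 44 mm in diameter, 90 mm tall (bystander).
- honey_jar_mid (a point): Centre of a loose honey jar, 64 mm in diameter, 109 mm tall (bystander).
- spice_jar_mid (a point): Centre of a loose spice jar with green cap, 46 mm in diameter, 106 mm tall (bystander).

How it is judged:
On the way, in this order (a step that is already met when the one before it is completed fails the run):
1. the red half is swung over and lies on the tube while the bolt is still out (value of joint upper_half below 0.12 rad and value of joint swing_bolt above 0.3 rad), for 0.2 s.
2. the bolt is up in the slot with its nut dropped into the seat (value of joint upper_half between 0.02 and 0.045 rad and value of joint swing_bolt below 0.06 rad), for 0.2 s.
At the end, for the whole second after the job is handed in: The red half is held down under the nut (angle 0.020 to 0.045), the bolt stands in the slot with its nut dropped into the seat (lean -0.12 to 0.06), and the tube still lies in the jaw (centre within 30 mm of the saddle point, within 0.1 rad of the stand's y) (all of step 2 and value of joint swing_bolt above -0.12 rad and distance between tube and saddle below 0.03 m and angle between the y axis of tube and the y axis of stand, either way round below 0.1 rad); the robot touches nothing.
It fails at once if the robot presses on the stand, the clamp or the bolt with more than 25 N (contact force between any of the fingers, the arm and stand above 25 N).
It fails at once if the robot presses on the tube with more than 25 N (contact force between any of the fingers, the arm and tube above 25 N).
It fails at once if a jar beside the stand is displaced by more than 20 mm (distance of any of salt_shaker_mid, honey_jar_mid, spice_jar_mid from where it was at the start of the episode above 0.02 m).
It also fails if it takes over 64 s, if anything falls off the work surface, if the arm or the gripper's body presses on something with over 40 N, if the wrist force passes 120 N, or if a joint passes its speed limit or range.

## Working session

There is one attempt and no reset: what is moved stays moved. The work goes in short steps, Python scripts to look and compute and a shell command to move; the robot and the scene stay as the last step left them, time stands still between calls to the robot, and variables do not carry over. Pictures are saved under pics/ and viewed, and the job is handed in when it is done.

```bash
ls; mkdir -p pics; cat > h.py <<'E'
import numpy as np, cv2
from station import arm
def grab(n):
    s=arm.get_state(); f=arm.grab_frame(n); return s,f
def save(f,name): cv2.imwrite('pics/'+name,cv2.cvtColor(f['img'],cv2.COLOR_RGB2BGR))
E
python3 - <<'E'
from h import *
for n in ['scene','top','wrist']:
    s,f=grab(n); save(f,n+'0.png'); np.savez('f_'+n+'0.npz',**{k:v for k,v in f.items()})
    print(n,{k:(np.round(v,4).tolist() if not hasattr(v,'shape') or v.size<20 else v.shape) for k,v in f.items()})
print(s)
E
```

```text
pics
scene {'img': (420, 560, 3), 'range_z': (420, 560), 'fx': 531.2237, 'fy': 531.2237, 'cx': 277.4294, 'cy': 207.1053, 'extrinsics': [[0.8687, -0.4952, -0.0129, -0.5481], [0.2784, 0.4665, 0.8396, -0.1485], [-0.4097, -0.7329, 0.5431, -1.1671], [0.0, 0.0, 0.0, 1.0]]}
top {'img': (420, 560, 3), 'range_z': (420, 560), 'fx': 393.502, 'fy': 393.502, 'cx': 277.5208, 'cy': 205.2951, 'extrinsics': [[-0.0254, -0.9996, -0.0121, -0.1562], [0.9947, -0.0264, 0.0998, -0.5431], [-0.1001, -0.0095, 0.9949, -0.9247], [0.0, 0.0, 0.0, 1.0]]}
wrist {'img': (420, 560, 3), 'range_z': (420, 560), 'fx': 290.8718, 'fy': 290.8718, 'cx': 278.0894, 'cy': 206.8599, 'tool_from_camera': [[0.0007, 0.9572, 0.2895, 0.0785], [1.0, -0.0005, -0.0007, -0.0005], [-0.0005, 0.2895, -0.9572, -0.1579], [0.0, 0.0, 0.0, 1.0]]}
{'t': 0.1, 'q': array([-8.12888159e-01,  3.59289212e-01,  1.11662858e-02, -2.68485937e-04,
       -1.22412079e+00, -2.88089583e-01]), 'qd': array([ 8.54989063e-04, -1.03402651e-04,  1.61493062e-03, -4.50329401e-04,
        5.30071875e-05, -1.46595234e-04]), 'joint_efforts': array([-1.57910941e-03, -5.84163451e+01,  2.93751562e+01,  7.01555997e+00,
        1.01693204e-02, -5.47569960e-05]), 'eef_pos': array([ 0.30535079, -0.60150002,  0.22574733]), 'ee_rot': array([ 3.14013319e+00, -1.69257838e-04, -2.67186535e+00]), 'force': array([ 0.66857978,  0.20965107, -0.19926958]), 'moment': array([-0.01778825,  0.01422504, -0.02258324]), 'width': 0.08764715384926265}
```

View pics/scene0.png

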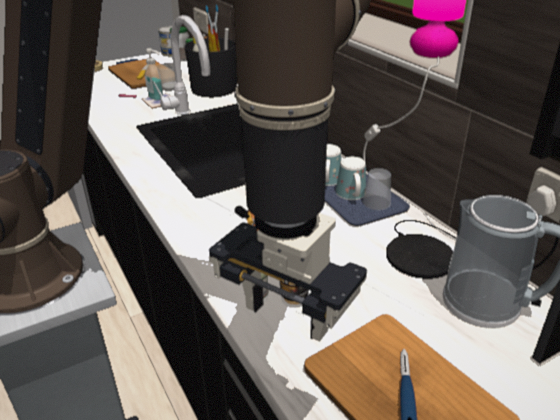

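View pics/top0.png

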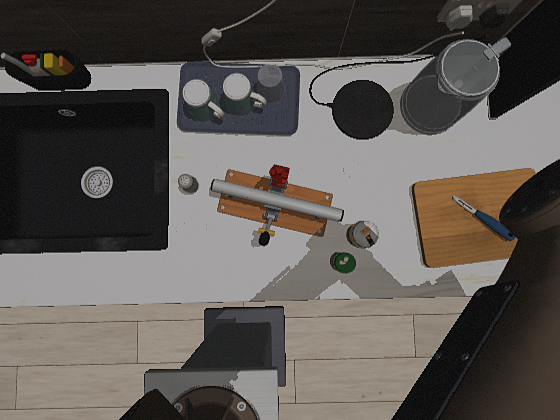

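View pics/wrist0.png

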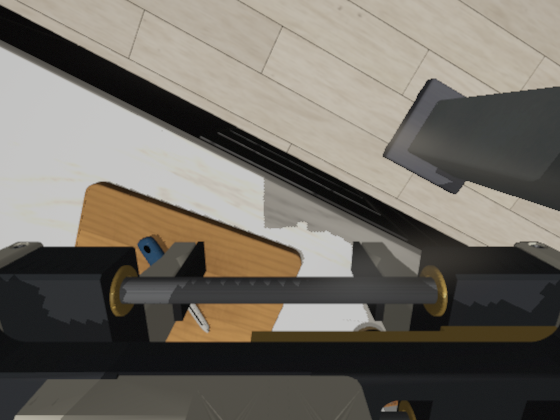

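The top view shows the stand's foot around (275,203), the tube from (213,187) to (342,215), the red half at (280,175) and the black knob at (264,238). The salt shaker is at (187,183), the honey jar at (362,235) and the green cap at (343,262). The scene camera's view of the stand is blocked by the arm.

```bash
cat >> h.py <<'E'
def pts(f,mask=None,T=None):
    """world points (HxWx3) from range"""
    z=f['range_z']; v,u=np.mgrid[:z.shape[0],:z.shape[1]]
    X=(u-f['cx'])/f['fx']*z; Y=-(v-f['cy'])/f['fy']*z
    P=np.stack([X,Y,-z,np.ones_like(z)],-1)
    M=np.linalg.inv(f['extrinsics']) if T is None else T@f['tool_from_camera']
    return (P@M.T)[...,:3]
def toolT(s):
    from scipy.spatial.transform import Rotation as R
    T=np.eye(4);T[:3,:3]=R.from_euler('xyz',s['ee_rot']).as_matrix();T[:3,3]=s['eef_pos'];return T
E
python3 - <<'E'
from h import *
f=dict(np.load('f_top0.npz')); P=pts(f); img=f['img'].astype(int)
hsv=cv2.cvtColor(f['img'],cv2.COLOR_RGB2HSV).astype(int)
def show(n,m):
    m=m&(f['range_z']>0); p=P[m]; print(n,m.sum(),'med',np.median(p,0).round(4),'min',p.min(0).round(4),'max',p.max(0).round(4))
    return p
V,U=np.mgrid[:420,:560]
box=lambda a,b,c,d:(U>=a)&(U<=c)&(V>=b)&(V<=d)
H,S,W=hsv[...,0],hsv[...,1],hsv[...,2]
show('red',((H<6)|(H>172))&(S>150)&box(255,155,305,200))
wood=show('wood',(H>4)&(H<16)&(S>90)&box(205,160,345,245)&(P[...,2]<.03))
m=((H>4)&(H<16)&(S>90)&box(205,160,345,245)&(P[...,2]<.02)&(P[...,2]>.0))
r=cv2.minAreaRect(P[m][:,:2].astype(np.float32)*1000);print(r)
t=(box(205,170,350,225)&(P[...,2]>.075)&(P[...,2]<.1)&(S<60)); p=show('tube',t)
c=p[:,:2].mean(0);u,s,vt=np.linalg.svd(p[:,:2]-c,full_matrices=False);print(c,vt[0]);a=(p[:,:2]-c)@vt[0];print(a.min(),a.max(), c+vt[0]*(a.min()+a.max())/2)
show('knob',(W<50)&box(250,225,280,250))
show('brass',(H>15)&(H<30)&(S>100)&box(250,225,280,245))
for n,b in [('salt',(175,170,200,196)),('honey',(345,218,381,250)),('spice',(330,250,357,274))]:
    m=box(*b)&(P[...,2]>.07); p=show(n,m)
    print(cv2.minEnclosingCircle(p[p[:,2]>p[:,2].max()-.012][:,:2].astype(np.float32)*1000))
cv2.imwrite('pics/crop.png',cv2.resize(cv2.cvtColor(f['img'],cv2.COLOR_RGB2BGR)[150:280,170:390],None,fx=3.5,fy=3.5,interpolation=cv2.INTER_CUBIC))
E
```

```text
red 301 med [ 0.593  -0.1756  0.1274] min [ 0.5759 -0.1962  0.0753] max [ 0.6181 -0.156   0.1799]
wood 2828 med [ 0.5416 -0.1702  0.0096] min [ 0.4625 -0.3056  0.003 ] max [ 0.6321 -0.0204  0.0219]
((548.33984375, -162.8466796875), (269.15972900390625, 109.17179107666016), 74.88224792480469)
tube 1730 med [ 0.5461 -0.1699  0.087 ] min [ 0.4941 -0.319   0.0752] max [ 0.5983 -0.0191  0.0943]
[ 0.54585818 -0.1696557 ] [0.26173091 0.96514089]
-0.1527948050316596 0.15486214735958473 [ 0.54612872 -0.16865806]
knob 118 med [ 0.4594 -0.1394  0.1008] min [ 0.4442 -0.1501  0.078 ] max [ 0.4757 -0.1279  0.1086]
brass 72 med [ 0.4755 -0.1443  0.0755] min [ 0.4553 -0.1612  0.0711] max [ 0.4831 -0.1246  0.107 ]
salt 178 med [0.5939 0.0393 0.0855] min [0.5793 0.0244 0.0701] max [0.6121 0.057  0.0923]
((595.10595703125, 40.86568832397461), 16.212053298950195)
honey 664 med [ 0.4625 -0.3575  0.108 ] min [ 0.4318 -0.3893  0.0702] max [ 0.4948 -0.3304  0.1128]
((463.00860595703125, -361.30303955078125), 28.737632751464844)
spice 381 med [ 0.4022 -0.3132  0.105 ] min [ 0.379  -0.3368  0.0707] max [ 0.4239 -0.2924  0.1098]
((401.5473327636719, -315.3108825683594), 22.67781639099121)
```

View pics/crop.png

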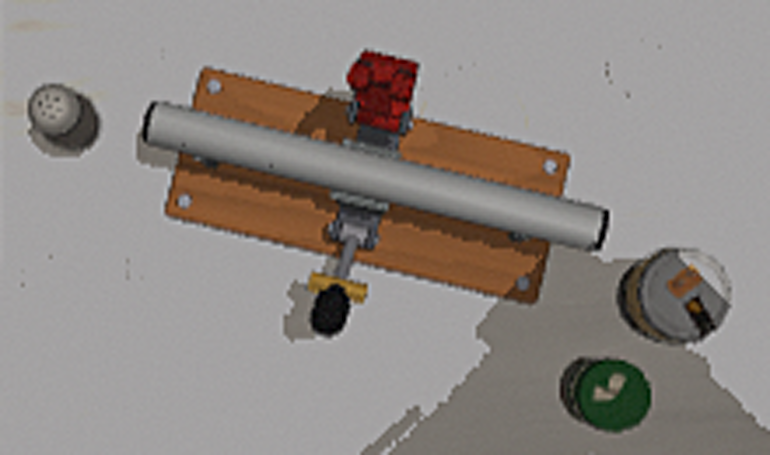

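```bash
cat >> h.py <<'E'
from scipy.spatial.transform import Rotation as R
O=np.array([.548,-.1628,0]); YAW=-.264
RS=R.from_euler('z',YAW).as_matrix()
def w(p): return O+RS@np.asarray(p,float)          # stand->world (m)
def st(p): return (np.asarray(p)-O)@RS             # world->stand
def rows(stand_mm,cmd=None,rpy=(np.pi,0,np.pi+YAW)):
    """share numbers for a target TCP in stand coords (mm) from the measured pose"""
    s=arm.get_state(); T=toolT(s)
    d=T[:3,:3].T@(w(np.array(stand_mm)/1000)-T[:3,3])
    rv=R.from_matrix(T[:3,:3].T@R.from_euler('xyz',rpy).as_matrix()).as_rotvec()
    print('shift',(d/.3).round(4),'turn',(rv/np.radians(60)).round(4),'mm',(d*1e3).round(1))
def stt():
    s=arm.get_state(); print('t',round(s['t'],2),'TCP stand mm',(st(s['eef_pos'])*1e3).round(1),'F stand',(s['force']@RS).round(2),'w',round(s['width'],3),'rpy',s['ee_rot'].round(3))
E
python3 -c "
from h import *
rows([-60,0,280])"
```

```text
shift [-1.2346  1.0723 -0.1793] turn [ 1.100e-03 -6.000e-04  7.006e-01] mm [-370.4  321.7  -53.8]
```

```bash
python3 -m inch '1 -0.62 0.54 -0.18 0 0 0.7;1 -0.62 0.54 -0.18 0 0 0.7;1 -0.62 0.54 -0.18 0 0 0.7;1 -0.62 0.54 -0.18 0 0 0.7;1 -0.62 0.54 -0.18 0 0 0.7;1 -0.62 0.54 -0.18 0 0 0.7;1 -0.62 0.54 -0.18 0 0 0.7' 10; python3 -c "
from h import *
stt();rows([-60,0,280])"
```

```text
t: 0.85
eef_pos: [0.3991, -0.3714, 0.2816]
ee_rot: [-3.142, 0.002, 2.881]
force: [-0.7, -0.6, 0.2]
width: 0.0373
t 0.85 TCP stand mm [ -89.3 -240.3  281.6] F stand [-0.56 -0.77  0.22] w 0.037 rpy [-3.142e+00  2.000e-03  2.881e+00]
shift [-0.1004  0.8005  0.0053] turn [-0.      0.0018  0.0032] mm [-30.1 240.2   1.6]
```

```bash
python3 -m inch '1 -0.1 0.8 0 0 0 0;1 -0.1 0.8 0 0 0 0;1 -0.1 0.8 0 0 0 0;1 -0.1 0.8 0 0 0 0;1 -0.1 0.8 0 0 0 0;1 -0.1 0.8 0 0 0 0;1 -0.1 0.8 0 0 0 0;1 -0.1 0.8 0 0 0 0;1 -0.1 0.8 0 0 0 0'; python3 -c "
from h import *
stt()
for n in ['wrist','scene']:
    s,f=grab(n);save(f,n+'1.png'); np.savez('f_'+n+'1.npz',T=toolT(s),**f)
stt()"
```

```text
t: 1.75
eef_pos: [0.4891, -0.1505, 0.2804]
ee_rot: [-3.141, -0.0, 2.877]
force: [0.2, -0.3, -0.3]
width: 0.0004
t 1.75 TCP stand mm [-60.1  -3.5 280.4] F stand [ 0.25 -0.22 -0.3 ] w 0.0 rpy [-3.141 -0.     2.877]
t 1.85 TCP stand mm [-60.1  -3.3 280.5] F stand [ 0.17  0.27 -0.47] w 0.0 rpy [-3.142 -0.     2.877]
```

View pics/wrist1.png

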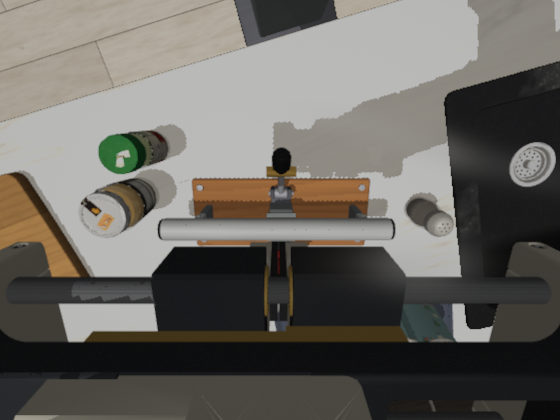

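View pics/scene1.png

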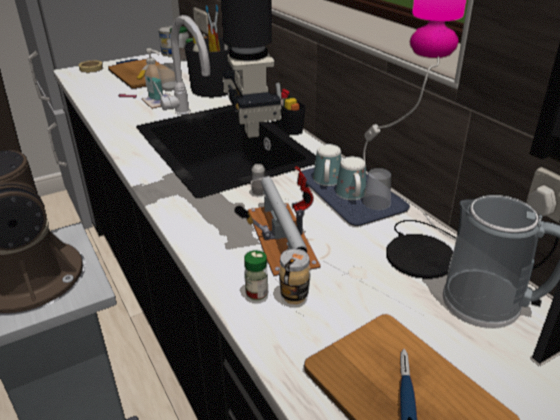

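Wrist view: the tube runs from (160,229) to (392,229), the foot corners are at (192,180) and (370,180), the knob is at (281,160), the nut at (281,172), and the jars are well clear. Scene view: the red half stands up at (303,190), the knob is at (241,211), and both are visible side-on.

```bash
python3 - <<'E'
from h import *
V,U=np.mgrid[:420,:560]
box=lambda a,b,c,d:(U>=a)&(U<=c)&(V>=b)&(V<=d)
def rep(n,p):
    q=st(p)*1e3; print(n,len(q),'med',np.median(q,0).round(1),'p2',np.percentile(q,2,0).round(1),'p98',np.percentile(q,98,0).round(1)); return q
W=dict(np.load('f_wrist1.npz'));S=dict(np.load('f_scene1.npz'));T=dict(np.load('f_top0.npz'))
for n,f,P,bx in [('wrist',W,pts(W,T=W['T']),(180,140,400,250)),('scene',S,pts(S),(225,160,330,280)),('top',T,pts(T),(205,155,345,250))]:
    h=cv2.cvtColor(f['img'],cv2.COLOR_RGB2HSV).astype(int);H,Sa,Va=h[...,0],h[...,1],h[...,2]
    ok=(f['range_z']>0)&box(*bx); Q=st(P)*1e3
    print('==',n)
    m=ok&((H<5)|(H>173))&(Sa>150)&(Q[...,2]>60); 
    if m.sum(): rep('red',P[m])
    m=ok&(Va<45)&(abs(Q[...,1])<25)&(Q[...,0]<-60)&(Q[...,2]>60); 
    if m.sum(): 
        rep('knob',P[m]); print(' px',U[m].mean(),V[m].mean())
    m=ok&(H>16)&(H<32)&(Sa>100)&(Q[...,0]<-60)&(Q[...,2]>40)
    if m.sum(): rep('brass',P[m])
    m=ok&(Q[...,2]>83)&(Q[...,2]<100)&(Sa<70)&(abs(Q[...,0])<25)&(abs(Q[...,1])>25)
    q=rep('tube',P[m]); c=np.polyfit(q[:,1],q[:,0],1); print(' tube x=%.2f slope %.4f'%(c[1],c[0]))
    m=ok&(H>4)&(H<18)&(Sa>90)&(Q[...,2]<16)&(Q[...,2]>4)
    q=rep('wood',P[m]); print(cv2.minAreaRect(q[:,:2].astype(np.float32)))
for n,f in [('scene1',S)]:
    im=cv2.cvtColor(f['img'],cv2.COLOR_RGB2BGR)[150:290,220:340]
    cv2.imwrite('pics/sc1.png',cv2.resize(im,None,fx=4.2,fy=4.2,interpolation=cv2.INTER_CUBIC))
im=cv2.cvtColor(W['img'],cv2.COLOR_RGB2BGR)[140:260,180:380]
cv2.imwrite('pics/wc1.png',cv2.resize(im,None,fx=4,fy=4,interpolation=cv2.INTER_CUBIC))
E
```

```text
== wrist
red 3 med [32.5 -3.8 75.7] p2 [-65.7  -4.3  75.5] p98 [ 32.7  -2.5 284.4]
knob 957 med [-98.4  -0.5 350.8] p2 [-104.3  -23.4   89.2] p98 [-69.5  22.7 354.6]
 px 283.9164054336468 213.95297805642633
brass 205 med [-74.5  -1.3  75.5] p2 [-80.5 -17.7  71.8] p98 [-68.9  17.6  90.2]
tube 3016 med [-0.8 32.4 87.7] p2 [ -10.7 -126.9   83.3] p98 [ 13.  142.1  90.2]
 tube x=-0.31 slope -0.0004
wood 6059 med [-22.9  -5.3   9.5] p2 [ -52.1 -128.3    7.7] p98 [ 51.9 127.8  11.2]
((0.8629417419433594, -0.2672119140625), (106.90387725830078, 267.292724609375), 0.05415894463658333)
== scene
red 274 med [ 48.7 -13.6 127.2] p2 [ 34.2 -21.5  78.1] p98 [ 67.8  13.2 175.9]
knob 106 med [-94.2  -8.5  94.4] p2 [-106.3  -13.7   77.3] p98 [-78.5   1.5 106.2]
 px 241.31132075471697 211.89622641509433
brass 40 med [-76.6 -12.1  74.4] p2 [-81.3 -66.2  67.4] p98 [-69.1   7.   88.9]
tube 633 med [ -1.9 -54.3  86.4] p2 [ -13.  -161.6   83.2] p98 [ 10.5 206.5  90.4]
 tube x=-1.65 slope -0.0034
wood 1175 med [-26.4 -30.1   8. ] p2 [ -53.3 -133.1    4.9] p98 [ 51.1 123.5  11.3]
((16.628902435302734, 97.90470886230469), (485.6808166503906, 148.58700561523438), 80.05180358886719)
== top
red 300 med [ 46.9   0.7 127.3] p2 [ 32.6 -18.   79.9] p98 [ 69.1  16.8 178.9]
knob 116 med [-9.230e+01 -1.000e-01  1.009e+02] p2 [-106.3   -9.8   80.9] p98 [-76.8   9.7 108. ]
 px 263.8103448275862 238.26724137931035
brass 71 med [-75.4   0.7  75.4] p2 [-82.8 -18.   71.6] p98 [-70.4  17.9  85.6]
tube 1174 med [ -0.6 -33.3  87.8] p2 [ -12.1 -152.6   83.4] p98 [ 11.6 140.4  91.9]
 tube x=-0.48 slope -0.0010
wood 2817 med [-17.9 -16.4   9.6] p2 [ -52.5 -129.3    6. ] p98 [ 52.6 129.1  13.4]
((0.30820465087890625, 0.182525634765625), (268.7688293457031, 109.12686920166016), 89.9395523071289)
```

View pics/sc1.png

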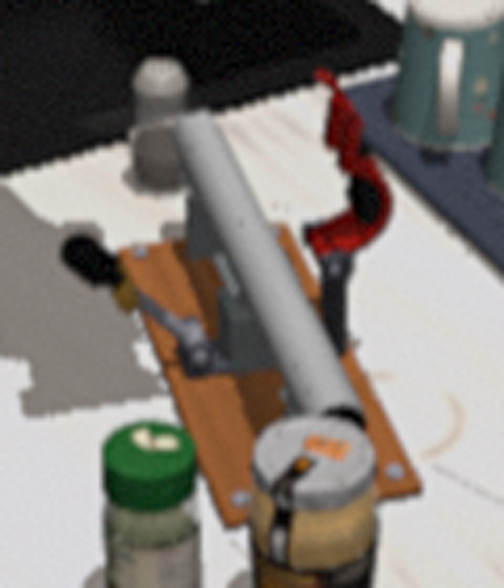

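View pics/wc1.png

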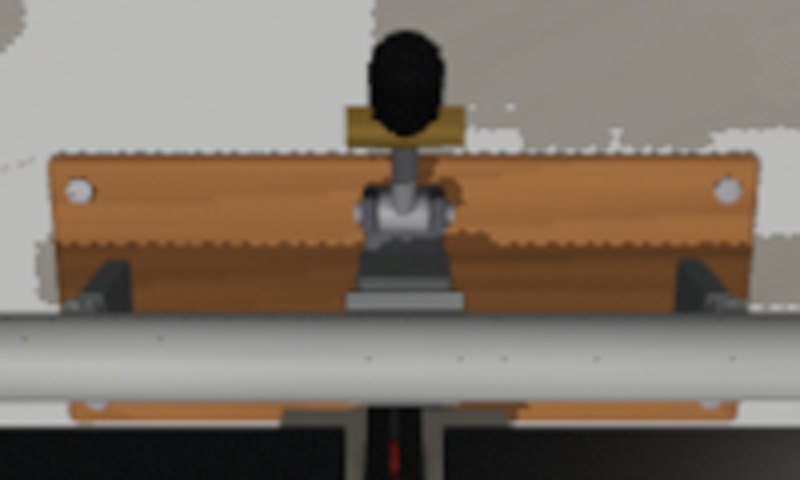

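```bash
cat >> h.py <<'E'
def ray(f,u,v,ax,val,T=None):
    """stand mm point where the pixel's ray meets stand coordinate ax==val(mm)"""
    d=np.array([(u-f['cx'])/f['fx'],-(v-f['cy'])/f['fy'],-1]); M=np.linalg.inv(f['extrinsics']) if T is None else T@f['tool_from_camera']
    o=st(M[:3,3])*1e3; e=(M[:3,:3]@d)@RS
    return o+e*(val-o[ax])/e[ax]
E
python3 - <<'E'
from h import *
W=dict(np.load('f_wrist1.npz'));S=dict(np.load('f_scene1.npz'))
print('pivot wrist',ray(W,281,193,2,27,W['T']).round(1), 'cheek l/r', ray(W,180+360/4,140+213/4,2,27,W['T']).round(1),ray(W,180+450/4,140+213/4,2,27,W['T']).round(1))
# jaw front edge, foot edges
print('foot front edge',ray(W,281,140+155/4,2,10,W['T']).round(1))
print('nut centre',ray(W,281.5,171.75,2,70,W['T']).round(1))
for n,(u,v),y in [('hinge',(337,262),-12),('hinge',(337,262),-20),('tip',(325,75),-18),('tip',(325,75),18),('pivot',(205,355),-12),('knobend',(65,247),0)]:
    print(n,y,ray(S,220+u/4.2,150+v/4.2,1,y).round(1))
P=st(pts(S))*1e3; h=cv2.cvtColor(S['img'],cv2.COLOR_RGB2HSV).astype(int)
V,U=np.mgrid[:420,:560]
m=((h[...,0]<5)|(h[...,0]>173))&(h[...,1]>150)&(P[...,2]>60)&(U>225)&(U<330)&(V>160)&(V<280)
q=P[m]; q=q[(abs(q[:,1])<23)]
for z in range(75,185,6):
    k=(q[:,2]>=z)&(q[:,2]<z+6)
    if k.any(): print(z+3,k.sum(),q[k,0].min().round(1),np.median(q[k,0]).round(1),q[k,0].max().round(1), q[k,1].min().round(1))
E
```

```text
pivot wrist [-35.2   0.5  27. ] cheek l/r [-34.9 -15.5  27. ] [-34.9  17.3  27. ]
foot front edge [-52.9   0.7  10. ]
nut centre [-73.9   0.7  70. ]
hinge -12 [ 43.7 -12.   70.9]
hinge -20 [ 41.2 -20.   76.4]
tip -18 [ 34.  -18.  192.9]
tip 18 [ 44.8  18.  172.4]
pivot -12 [-32.5 -12.   22.3]
knobend 0 [-105.2    0.    99.5]
78 19 31.8 34.6 40.8 -11.5
84 61 35.1 48.9 59.5 -17.7
90 14 46.7 56.7 61.4 -20.0
96 13 54.5 61.8 67.9 -20.6
102 8 54.8 63.9 68.7 -17.4
108 5 65.3 67.7 69.3 -19.4
114 7 56.8 65.4 68.9 -19.3
120 6 62.3 64.7 66.3 -20.0
126 8 54.2 60.8 63.8 -19.8
132 10 46.4 54.8 58.5 -21.5
138 22 42.6 48.7 60.2 -21.1
144 19 43.0 46.9 56.1 -22.8
150 21 43.3 46.2 51.5 -21.5
156 14 44.3 47.1 53.2 -22.3
162 13 44.7 49.1 52.3 -21.7
168 10 44.6 47.2 50.4 -22.0
174 20 38.4 42.0 46.5 -20.0
180 3 39.2 40.2 40.6 -16.5
```

Yoke offset is about +5 to +6.5 mm: hinge near x = 40, bolt pivot near x = -36. The bolt leans about 0.73 and the half stands at about 1.65 to 1.7. I'll go behind the half with the fingers shut.

```bash
python3 -m inch '1 -0.5 0.01 0 0 0 0;1 -0.5 0.01 0 0 0 0;1 -0.5 0.01 0 0 0 0;1 -0.5 0.01 0 0 0 0;1 -0.5 0.01 0.38 0 0 0;1 -0.5 0.01 0.38 0 0 0;1 -0.5 0.01 0.38 0 0 0;1 -0.5 0.01 0.38 0 0 0'; python3 - <<'E'
from h import *
stt()
s=arm.get_state(); p=st(s['eef_pos'])*1e3
for a in [1.75,1.65,1.55,1.45,1.35,1.25,1.15,1.05,.95,.85,.75,.65,.55,.45,.35,.25,.2,.15,.1,.07,.05]:
    x,z=39-90*np.cos(a)+4*np.sin(a)+10,75+90*np.sin(a)+4*np.cos(a)
    print(a,round(x,1),round(z,1),'tx %.3f tz %.3f'%(-(x-p[0])/300,-(z-p[2])/300))
E
```

```text
t: 2.65
eef_pos: [0.6336, -0.186, 0.1646]
ee_rot: [-3.14, -0.005, 2.878]
force: [1.3, 0.1, 0.7]
width: 0.0003
t 2.65 TCP stand mm [ 8.870e+01 -1.000e-01  1.646e+02] F stand [1.25 0.4  0.68] w 0.0 rpy [-3.14  -0.005  2.878]
1.75 69.0 162.8 tx 0.066 tz 0.006
1.65 60.1 164.4 tx 0.095 tz 0.001
1.55 51.1 165.1 tx 0.125 tz -0.001
1.45 42.1 164.8 tx 0.155 tz -0.001
1.35 33.2 163.7 tx 0.185 tz 0.003
1.25 24.4 161.7 tx 0.214 tz 0.010
1.15 15.9 158.8 tx 0.243 tz 0.020
1.05 7.7 155.1 tx 0.270 tz 0.032
0.95 -0.1 150.5 tx 0.296 tz 0.047
0.85 -7.4 145.3 tx 0.320 tz 0.065
0.75 -14.1 139.3 tx 0.343 tz 0.085
0.65 -20.2 132.7 tx 0.363 tz 0.107
0.55 -25.6 125.5 tx 0.381 tz 0.131
0.45 -30.3 117.7 tx 0.397 tz 0.156
0.35 -34.2 109.6 tx 0.410 tz 0.183
0.25 -37.2 101.1 tx 0.420 tz 0.212
0.2 -38.4 96.8 tx 0.424 tz 0.226
0.15 -39.4 92.4 tx 0.427 tz 0.241
0.1 -40.2 88.0 tx 0.429 tz 0.256
0.07 -40.5 85.3 tx 0.431 tz 0.265
0.05 -40.7 83.5 tx 0.431 tz 0.271
```

```bash
python3 -m inch '1 0.05 0 0 0 0 0;1 0.08 0 0 0 0 0;1 0.11 0 0 0 0 0;1 0.14 0 0 0 0 0;1 0.17 0 0 0 0 0;1 0.2 0 0.005 0 0 0'; python3 - <<'E'
from h import *
stt()
s,f=grab('scene'); save(f,'s2.png')
im=cv2.imread('pics/s2.png')[90:290,200:380]; cv2.imwrite('pics/s2c.png',cv2.resize(im,None,fx=3,fy=3,interpolation=cv2.INTER_CUBIC))
E
```

```text
t: 3.25
eef_pos: [0.577, -0.1697, 0.166]
ee_rot: [3.141, 0.002, 2.879]
force: [1.1, -0.6, 2.2]
width: 0.0005
t 3.25 TCP stand mm [ 29.8   1.  166. ] F stand [ 1.22 -0.28  2.22] w 0.001 rpy [3.141e+00 2.000e-03 2.879e+00]
```

View pics/s2c.png

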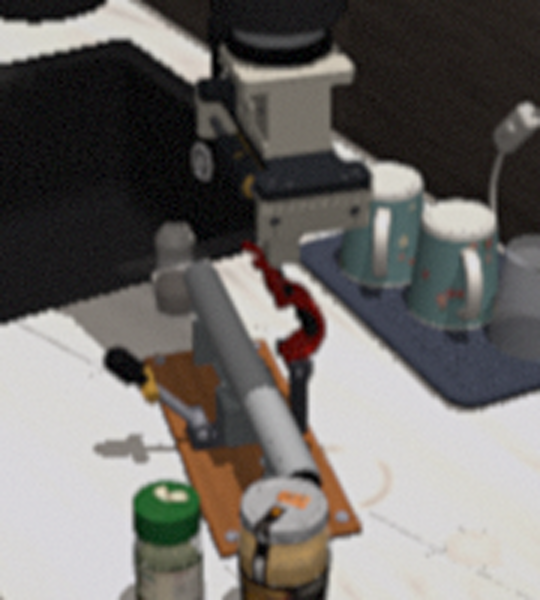

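The finger is behind the red half, which has tipped forward to about 1.3, with only light force. I'll follow the arc.

```bash
python3 -m inch '1 0.03 0 0.01 0 0 0;1 0.055 0 0.02 0 0 0;1 0.08 0 0.033 0 0 0;1 0.105 0 0.05 0 0 0;1 0.13 0 0.068 0 0 0;1 0.15 0 0.09 0 0 0;1 0.168 0 0.112 0 0 0;1 0.186 0 0.136 0 0 0;1 0.2 0 0.16 0 0 0;1 0.21 0 0.18 0 0 0'; python3 - <<'E'
from h import *
stt()
s,f=grab('scene'); save(f,'s3.png')
im=cv2.imread('pics/s3.png')[90:290,200:380]; cv2.imwrite('pics/s3c.png',cv2.resize(im,None,fx=3,fy=3,interpolation=cv2.INTER_CUBIC))
E
```

```text
t: 4.3
eef_pos: [0.5157, -0.1533, 0.1102]
ee_rot: [-3.141, -0.001, 2.878]
force: [-0.0, -0.1, 0.7]
width: 0.0006
t 4.3 TCP stand mm [-33.7   0.7 110.2] F stand [-0.01 -0.09  0.74] w 0.001 rpy [-3.141e+00 -1.000e-03  2.878e+00]
```

View pics/s3c.png

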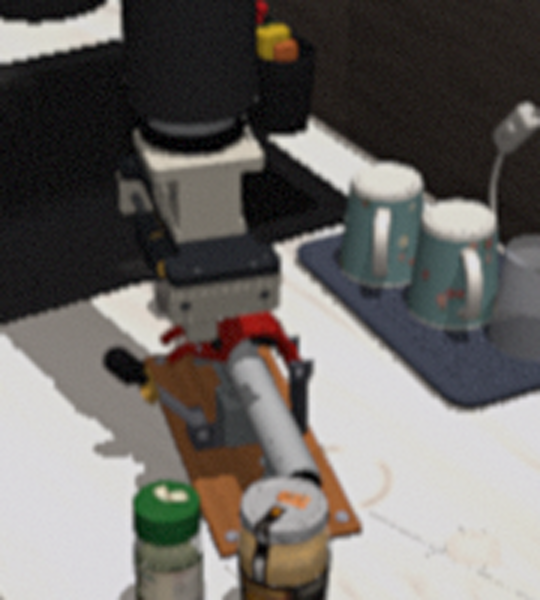

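The half is nearly down, at about 0.35. I'll lower the rest gently.

```bash
python3 -m inch '1 0.01 0 0.02 0 0 0;1 0.015 0 0.035 0 0 0;1 0.018 0 0.05 0 0 0;1 0.02 0 0.06 0 0 0;1 0.021 0 0.068 0 0 0;1 0.021 0 0.073 0 0 0'; python3 -c "
from h import *
stt()"
```

```text
t: 4.95
eef_pos: [0.5106, -0.1518, 0.0892]
ee_rot: [-3.142, 0.001, 2.879]
force: [-2.1, 0.2, 4.5]
width: 0.0005
t 4.95 TCP stand mm [-39.    0.8  89.2] F stand [-2.09 -0.39  4.51] w 0.0 rpy [-3.142e+00  1.000e-03  2.879e+00]
```

```bash
python3 -m inch '1 0 0 0.003 0 0 0;1 0 0 0.003 0 0 0' >/dev/null; python3 -c "
from h import *
stt()"; python3 -m inch '1 0 0 0.003 0 0 0;1 0 0 0.003 0 0 0'>/dev/null; python3 -c "
from h import *
stt()"
```

```text
t 5.15 TCP stand mm [-39.    0.8  88.7] F stand [-2.41 -0.27  4.81] w 0.0 rpy [3.142e+00 1.000e-03 2.879e+00]
t 5.35 TCP stand mm [-39.    0.8  88. ] F stand [-2.91  1.17  6.82] w 0.0 rpy [-3.142e+00  1.000e-03  2.879e+00]
```

```bash
python3 -m inch '1 0 0 0.005 0 0 0;1 0 0 0.005 0 0 0' >/dev/null; python3 -c "
from h import *
stt()"; python3 -m inch '1 0 0 0.004 0 0 0;1 0 0 0.004 0 0 0;1 0 0 0.004 0 0 0'>/dev/null; python3 -c "
from h import *
stt()
s,f=grab('scene'); save(f,'s4.png')
im=cv2.imread('pics/s4.png')[150:290,220:340]; cv2.imwrite('pics/s4c.png',cv2.resize(im,None,fx=4.2,fy=4.2,interpolation=cv2.INTER_CUBIC))"
```

```text
t 5.55 TCP stand mm [-39.    0.8  86.8] F stand [-4.24  0.45  8.56] w 0.0 rpy [-3.142e+00  1.000e-03  2.879e+00]
t 5.85 TCP stand mm [-39.    0.8  86. ] F stand [-3.88 -0.03 12.73] w 0.0 rpy [-3.142e+00  1.000e-03  2.879e+00]
```

View pics/s4c.png

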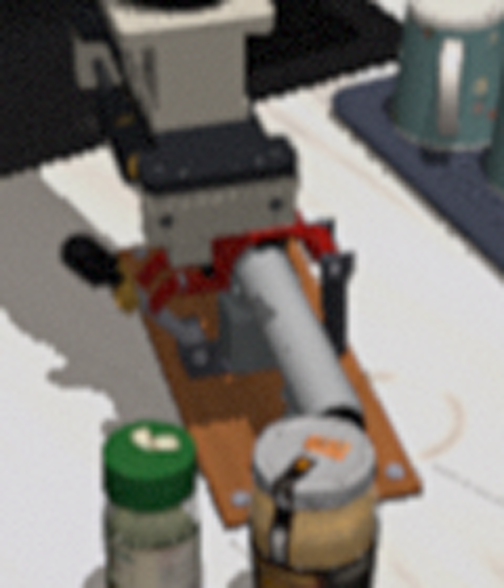

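```bash
python3 -m inch '1 0 0 -0.15 0 0 0;1 0 0 -0.3 0 0 0;1 0.05 0 -0.45 0 0 0;1 0.2 0 -0.45 0 0 0;1 0.34 0 -0.45 0 0 0;1 0.34 0 -0.45 0 0 0' >/dev/null; python3 - <<'E'
from h import *
stt()
for n in ['scene','wrist']:
    s,f=grab(n); save(f,n+'5.png'); np.savez('f_'+n+'5.npz',T=toolT(s),**f)
im=cv2.imread('pics/scene5.png')[150:290,220:340]; cv2.imwrite('pics/s5c.png',cv2.resize(im,None,fx=4.2,fy=4.2,interpolation=cv2.INTER_CUBIC))
E
```

```text
t 6.5 TCP stand mm [-145.2    0.3  220.2] F stand [1.97 0.54 1.09] w 0.001 rpy [3.140e+00 1.000e-03 2.878e+00]
```

View pics/s5c.png

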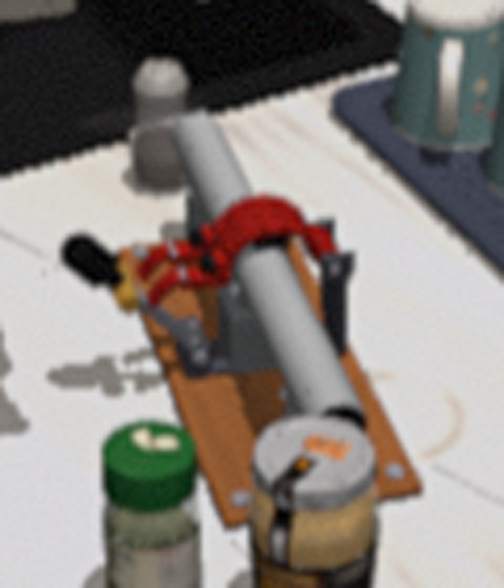

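View pics/wrist5.png

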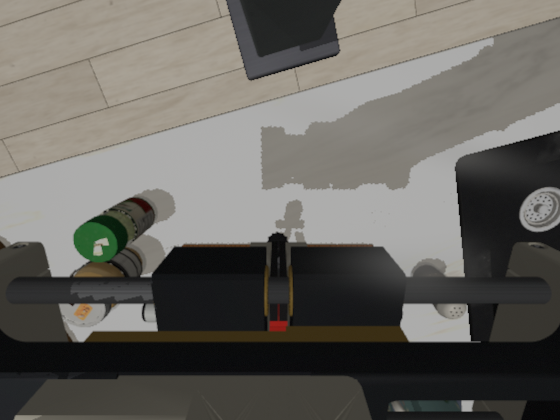

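The half lies over the tube, its fork ends by the brass nut, and the bolt is still out. I'll check the half's angle by its height.

```bash
python3 - <<'E'
from h import *
S=dict(np.load('f_scene5.npz')); P=st(pts(S))*1e3
h=cv2.cvtColor(S['img'],cv2.COLOR_RGB2HSV).astype(int); V,U=np.mgrid[:420,:560]
m=((h[...,0]<5)|(h[...,0]>173))&(h[...,1]>120)&(P[...,2]>60)&(U>225)&(U<330)&(V>160)&(V<280)
q=P[m]; q=q[abs(q[:,1])<23]
for x in range(-72,75,6):
    k=(q[:,0]>=x)&(q[:,0]<x+6)
    if k.sum()>1: print(x+3,k.sum(),'z',np.percentile(q[k,2],[10,50,90,100]).round(1))
k=(h[...,2]<45)&(U>225)&(U<260)&(V>195)&(V<225)&(P[...,2]>60); print('knob',np.percentile(P[k],[2,50,98],0).round(1))
E
```

```text
-63 15 z [68.7 70.6 73.1 78.3]
-57 21 z [72.4 77.1 79.6 80. ]
-51 18 z [78.8 80.2 82.1 83.5]
-45 11 z [75.2 80.1 82.5 82.6]
-39 23 z [77.7 79.8 81.2 81.5]
-33 26 z [76.2 80.1 86.  88.7]
-27 35 z [76.5 85.4 88.9 90.3]
-21 43 z [80.2 89.3 93.  94.9]
-15 32 z [ 93.3  96.9  99.5 101.6]
-9 27 z [ 98.2 100.1 102.6 105.1]
-3 31 z [100.1 103.5 105.1 105.4]
3 27 z [101.7 104.4 106.  107.9]
9 24 z [101.4 103.6 105.3 105.9]
15 20 z [100.4 102.9 104.  105.4]
21 18 z [ 97.   99.8 101.  102.7]
27 17 z [84.8 90.6 95.9 97.7]
33 8 z [82.4 84.3 86.9 89.5]
39 11 z [79.5 81.  82.4 82.9]
45 6 z [77.2 77.4 79.7 80.2]
knob [[-106.2  -14.3   78.1]
 [ -94.1   -9.1   96. ]
 [ -80.6    1.7  105.6]]
```

Floor height gives a half angle of about 0.04, well below 0.12, with the bolt still at about 0.73. Next I'll go down behind the knob.

```bash
python3 -m inch '1 0 0 0.15 0 0 0;1 0 0 0.3 0 0 0;1 0 0 0.44 0 0 0;1 0 0 0.447 0 0 0;1 0 0 0.447 0 0 0;1 -0.05 0 0.447 0 0 0;1 -0.08 0 0.447 0 0 0;1 -0.09 0 0.447 0 0 0;1 -0.1 0 0.447 0 0 0' >/dev/null; python3 -c "
from h import *
stt()"; python3 -m inch '1 -0.01 0 0 0 0 0;1 -0.02 0 -0.02 0 0 0;1 -0.03 0 -0.04 0 0 0;1 -0.04 0 -0.06 0 0 0'>/dev/null; python3 -c "
from h import *
stt()
s,f=grab('scene'); save(f,'s6.png')
im=cv2.imread('pics/s6.png')[130:290,200:340]; cv2.imwrite('pics/s6c.png',cv2.resize(im,None,fx=3.7,fy=3.7,interpolation=cv2.INTER_CUBIC))"
```

```text
t 7.5 TCP stand mm [-111.4    0.5   86.4] F stand [-4.91 -1.36  4.23] w 0.0 rpy [ 3.142 -0.     2.878]
t 7.9 TCP stand mm [-98.7   1.  104.4] F stand [-0.89 -0.1  -1.17] w 0.0 rpy [3.141e+00 1.000e-03 2.879e+00]
```

View pics/s6c.png

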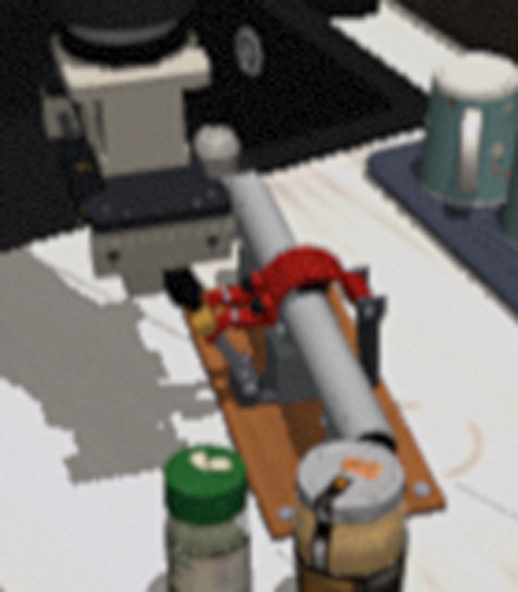

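The finger is behind the black knob and the bolt is now at about 0.5, with the nut at the ramp. I'll continue in small steps, watching the force.

```bash
for i in 1 2; do python3 -m inch '1 -0.01 0 -0.005 0 0 0;1 -0.02 0 -0.005 0 0 0;1 -0.03 0 -0.005 0 0 0' >/dev/null; python3 -c "
from h import *
stt()"; done
```

```text
t 8.25 TCP stand mm [-90.6   0.5 105. ] F stand [-4.54 -0.07  4.71] w 0.0 rpy [-3.141e+00 -1.000e-03  2.878e+00]
t 8.55 TCP stand mm [-81.3   0.7 106.5] F stand [-4.02  0.15  1.74] w 0.001 rpy [-3.141 -0.     2.878]
```

```bash
for i in 1 2 3; do python3 -m inch '1 -0.007 0 0 0 0 0;1 -0.014 0 0 0 0 0' >/dev/null; python3 -c "
from h import *
stt()"; done
```

```text
t 8.75 TCP stand mm [-76.9   0.8 106.5] F stand [-3.3  -0.21  2.52] w 0.001 rpy [-3.142  0.     2.878]
t 8.95 TCP stand mm [-72.2   0.9 106.6] F stand [-0.99 -0.15  0.72] w 0.0 rpy [3.141e+00 1.000e-03 2.878e+00]
t 9.15 TCP stand mm [-68.2   1.  106.6] F stand [-0.35  0.19  0.65] w 0.001 rpy [3.141e+00 1.000e-03 2.878e+00]
```

```bash
for i in 1 2 3 4; do python3 -m inch '1 -0.005 0 0 0 0 0;1 -0.007 0 0 0 0 0' >/dev/null; python3 -c "
from h import *
stt()"; done
```

```text
t 9.35 TCP stand mm [-66.3   0.9 106.6] F stand [-0.51 -0.06  0.37] w 0.0 rpy [3.141 0.    2.878]
t 9.55 TCP stand mm [-64.3   0.8 106.6] F stand [-0.17 -0.56  1.11] w 0.0 rpy [3.142 0.    2.878]
t 9.75 TCP stand mm [-62.2   0.8 106.6] F stand [ 0.07 -0.43 -0.33] w 0.001 rpy [3.142 0.    2.878]
t 9.95 TCP stand mm [-60.7   0.7 106.5] F stand [-3.21  0.61  1.23] w 0.0 rpy [-3.141e+00 -1.000e-03  2.878e+00]
```

```bash
python3 -c "
from h import *
s,f=grab('scene'); save(f,'s7.png'); np.savez('f_scene7.npz',**f)
im=cv2.imread('pics/s7.png')[150:270,230:330]; cv2.imwrite('pics/s7c.png',cv2.resize(im,None,fx=5,fy=5,interpolation=cv2.INTER_CUBIC))
s,f=grab('wrist'); save(f,'w7.png')"
```

```text
(no output)
```

View pics/s7c.png

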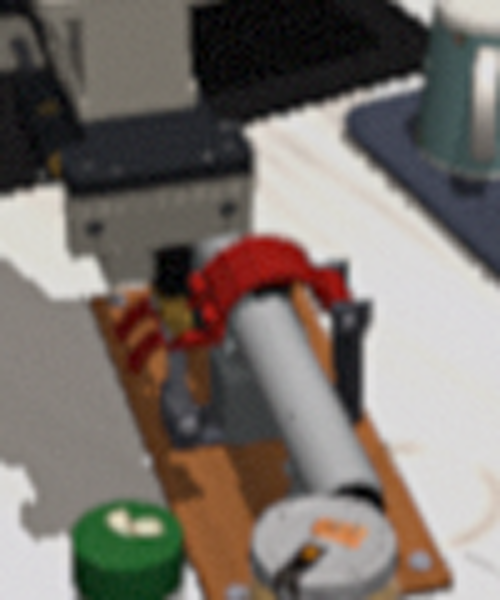

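View pics/w7.png

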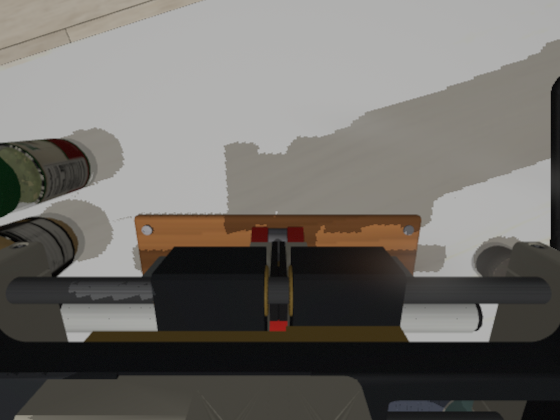

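The knob is nearly upright and the nut sits on the ear against the buffer, with force starting to build. I'll squeeze in sub-millimetre steps.

```bash
for i in 1 2 3; do python3 -m inch '1 -0.003 0 0 0 0 0;1 -0.003 0 0 0 0 0' >/dev/null; python3 -c "
from h import *
stt()"; done
```

```text
t 10.25 TCP stand mm [-60.    0.7 106.4] F stand [-5.54  0.99  3.42] w 0.0 rpy [-3.141e+00 -1.000e-03  2.878e+00]
t 10.45 TCP stand mm [-59.4   0.6 106.4] F stand [-6.67  1.21  4.35] w 0.001 rpy [-3.141e+00 -2.000e-03  2.878e+00]
t 10.65 TCP stand mm [-59.    0.5 106.3] F stand [-7.14  1.6   6.17] w 0.001 rpy [-3.141e+00 -3.000e-03  2.878e+00]
```

```bash
for i in 1 2; do python3 -m inch '1 -0.002 0 -0.003 0 0 0;1 -0.003 0 -0.003 0 0 0' >/dev/null; python3 -c "
from h import *
stt()"; done
```

```text
t 10.85 TCP stand mm [-58.9   0.5 106.6] F stand [-7.57  1.34  1.94] w 0.0 rpy [-3.141 -0.004  2.878]
t 11.05 TCP stand mm [-58.7   0.4 106.9] F stand [-8.    2.5  -0.23] w 0.0 rpy [-3.141 -0.005  2.877]
```

```bash
for i in 1 2 3; do python3 -m inch '1 -0.003 0 0 0 0 0;1 -0.003 0 0 0 0 0' >/dev/null; python3 -c "
from h import *
stt()"; done
```

```text
t 11.25 TCP stand mm [-58.1   0.4 106.9] F stand [-9.91  2.79  0.68] w 0.0 rpy [-3.141 -0.006  2.877]
t 11.45 TCP stand mm [-57.3   0.4 107. ] F stand [-9.59  1.98  1.99] w 0.001 rpy [-3.141 -0.006  2.877]
t 11.65 TCP stand mm [-57.    0.3 106.9] F stand [-12.38   3.5    4.16] w 0.0 rpy [-3.141 -0.007  2.877]
```

```bash
for i in 1 2 3; do python3 -m inch '1 -0.003 0 -0.001 0 0 0;1 -0.003 0 -0.001 0 0 0' >/dev/null; python3 -c "
from h import *
stt()"; done
```

```text
t 11.85 TCP stand mm [-56.8   0.3 106.9] F stand [-14.11   3.8    4.02] w 0.001 rpy [-3.141 -0.009  2.877]
t 12.05 TCP stand mm [-56.5   0.3 107. ] F stand [-16.1    4.49   3.87] w 0.0 rpy [-3.141 -0.01   2.877]
t 12.25 TCP stand mm [-56.2   0.2 107. ] F stand [-17.59   4.49   3.21] w 0.001 rpy [-3.141 -0.011  2.877]
```

```bash
for i in 1 2; do python3 -m inch '1 -0.0025 0 -0.001 0 0 0;1 -0.0025 0 -0.001 0 0 0' >/dev/null; python3 -c "
from h import *
stt()"; done;  python3 -c "
from h import *
s,f=grab('scene'); save(f,'s8.png'); np.savez('f_scene8.npz',**f)
im=cv2.imread('pics/s8.png')[150:270,230:330]; cv2.imwrite('pics/s8c.png',cv2.resize(im,None,fx=5,fy=5,interpolation=cv2.INTER_CUBIC))"
```

```text
t 12.45 TCP stand mm [-56.    0.2 107.1] F stand [-17.     5.15   4.51] w 0.001 rpy [-3.141 -0.012  2.876]
t 12.65 TCP stand mm [-55.7   0.2 107.1] F stand [-20.29   5.24   3.6 ] w 0.0 rpy [-3.141 -0.013  2.876]
```

View pics/s8c.png

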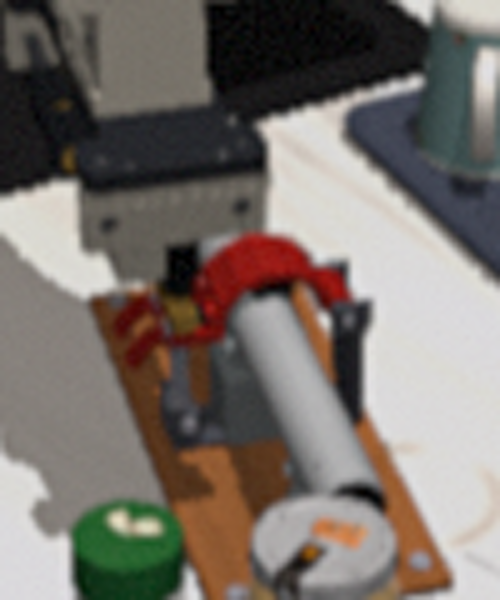

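```bash
for i in 1 2 3 4 5 6; do python3 -m inch '1 0.005 0 0 0 0 0;1 0.005 0 0 0 0 0' >/dev/null; python3 -c "
from h import *
stt()"; done
```

```text
t 12.9 TCP stand mm [-56.5   0.2 107.2] F stand [-15.95   4.38  -0.68] w 0.0 rpy [-3.141 -0.011  2.876]
t 13.1 TCP stand mm [-57.    0.3 107.3] F stand [-10.74   4.19  -3.89] w 0.0 rpy [-3.141 -0.009  2.877]
t 13.3 TCP stand mm [-57.3   0.3 107.7] F stand [-8.64  1.28 -5.84] w 0.0 rpy [-3.141 -0.007  2.877]
t 13.5 TCP stand mm [-57.6   0.3 108.2] F stand [-4.92  0.51 -4.81] w -0.0 rpy [-3.141 -0.005  2.877]
t 13.7 TCP stand mm [-57.7   0.5 109.1] F stand [-4.82 -0.86 -3.91] w 0.0 rpy [-3.141e+00 -2.000e-03  2.878e+00]
t 13.9 TCP stand mm [-58.    0.7 109.9] F stand [-3.26 -0.4  -3.17] w 0.001 rpy [-3.142  0.     2.878]
```

```bash
python3 -m inch '1 0.02 0 0 0 0 0;1 0.05 0 0 0 0 0;1 0.1 0 0 0 0 0;1 0.2 0 -0.1 0 0 0;1 0.3 0 -0.2 0 0 0;1 0.3 0 -0.3 0 0 0;1 0.3 0 -0.3 0 0 0' >/dev/null; python3 -c "
from h import *
stt()
for n in ['scene','wrist','top']:
    s,f=grab(n); save(f,n+'9.png'); np.savez('f_'+n+'9.npz',T=toolT(s),**f)
im=cv2.imread('pics/scene9.png')[150:270,230:330]; cv2.imwrite('pics/s9c.png',cv2.resize(im,None,fx=5,fy=5,interpolation=cv2.INTER_CUBIC))
S=f
S=dict(np.load('f_scene9.npz')); P=st(pts(S))*1e3
h=cv2.cvtColor(S['img'],cv2.COLOR_RGB2HSV).astype(int); V,U=np.mgrid[:420,:560]
B=(U>225)&(U<330)&(V>150)&(V<280)
m=((h[...,0]<5)|(h[...,0]>173))&(h[...,1]>120)&(P[...,2]>60)&B
q=P[m]; q=q[abs(q[:,1])<23]
for x in range(-72,75,6):
    k=(q[:,0]>=x)&(q[:,0]<x+6)
    if k.sum()>1: print(x+3,k.sum(),'z',np.percentile(q[k,2],[10,50,90,100]).round(1))
k=(h[...,2]<45)&B&(P[...,2]>85)&(P[...,0]<-20)&(P[...,0]>-80); print('knob',np.percentile(P[k],[2,50,98],0).round(1),k.sum(),U[k].mean(),V[k].mean())
k=(h[...,0]>16)&(h[...,0]<32)&(h[...,1]>90)&B&(P[...,2]>70)&(P[...,2]<110); print('nut',np.percentile(P[k],[5,50,95],0).round(1),k.sum())
"
```

```text
t 14.6 TCP stand mm [-145.7    1.6  204.8] F stand [ 0.47  0.72 -0.25] w 0.001 rpy [3.139 0.01  2.88 ]
-63 10 z [67.2 69.1 71.1 71.3]
-57 20 z [70.4 73.3 76.3 77. ]
-51 17 z [75.9 78.2 81.1 81.8]
-45 8 z [73.2 76.2 78.8 79.5]
-39 4 z [72.1 74.5 76.4 76.8]
-33 11 z [ 74.3  77.7 101.4 105. ]
-27 31 z [74.7 83.9 88.1 99.4]
-21 44 z [79.5 88.1 92.2 94.6]
-15 33 z [91.7 95.5 98.8 99.9]
-9 29 z [ 98.2 100.4 102.8 104. ]
-3 30 z [101.  103.  104.9 106.9]
3 29 z [ 99.9 103.9 105.2 106.6]
9 22 z [100.6 102.8 104.5 105.1]
15 19 z [ 99.9 101.9 103.  103.8]
21 20 z [ 95.6  98.5 100.8 101.6]
27 15 z [83.9 91.6 95.8 96.7]
33 10 z [81.7 83.9 84.7 85.6]
39 14 z [80.5 81.1 82.9 83.2]
45 2 z [76.2 77.  77.9 78.1]
knob [[ -50.1 -235.4   86.5]
 [ -41.7   -9.4  111.9]
 [ -31.1    4.1  127. ]] 135 267.5407407407407 211.0074074074074
nut [[ -58.1 -244.9   76.3]
 [ -36.3 -237.9   85.7]
 [ -10.8   -7.6   92.4]] 269
```

View pics/s9c.png

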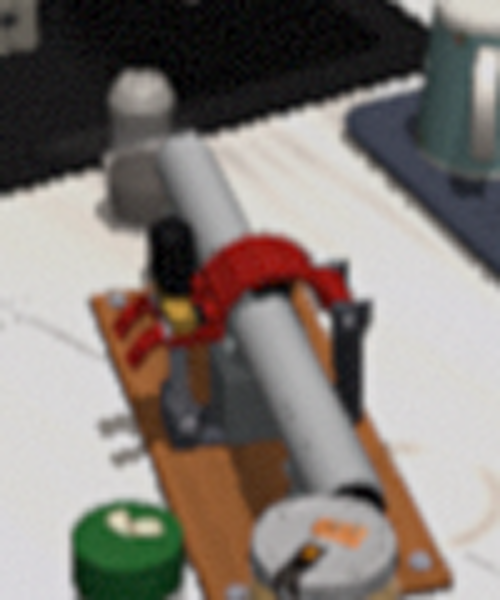

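View pics/wrist9.png

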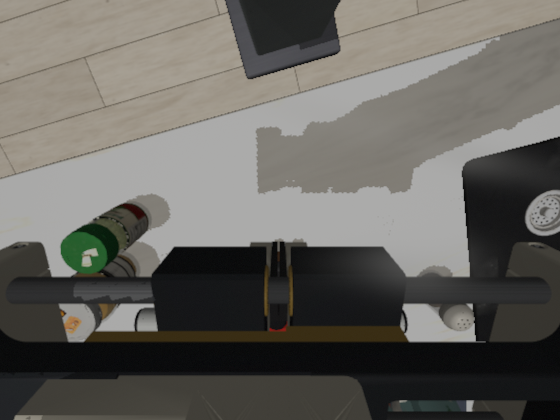

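```bash
python3 - <<'E'
from h import *
F={}
for k in ['1','5','7','8','9']:
    F[k]=np.load(f'f_scene{k}.npz')['img'] if k in '15789' else None
def mt(name,a,x0,y0,x1,y1,ks,ch=None):
    g=lambda im:cv2.resize(im[...,0] if ch is None else im[...,ch],None,fx=8,fy=8,interpolation=cv2.INTER_CUBIC)
    t=g(F[a])[y0*8:y1*8,x0*8:x1*8]
    for k in ks:
        I=g(F[k])[(y0-8)*8:(y1+8)*8,(x0-8)*8:(x1+8)*8]
        r=cv2.matchTemplate(I,t,cv2.TM_CCOEFF_NORMED); _,s,_,l=cv2.minMaxLoc(r)
        print(name,a,'->',k,'dx %.2f dy %.2f px score %.3f'%(l[0]/8-8,l[1]/8-8,s))
# ear tips (crop px/5 + 230,150)
mt('ear tip','9',250,208,264,226,['7','8','5'])
mt('ear tip','9',250,208,264,226,['7','8'],1)
mt('nut','9',261,206,271,218,['7','8'])
mt('nut','9',261,206,271,218,['7','8'],1)
mt('shank','9',261,217,273,240,['7','8'],1)
mt('fixed foot','9',295,225,330,260,['7','8','5'],1)
E
python3 - <<'E'
import sys; sys.path.insert(0,'.')
from h import *
S=dict(np.load('f_scene9.npz'))
M=S['extrinsics']
def px(p):
    c=M@np.append(w(np.array(p)/1e3),1); return np.array([S['cx']+S['fx']*c[0]/-c[2],S['cy']-S['fy']*c[1]/-c[2]])
print('tip z+2mm',px([-60,0,77])-px([-60,0,75]),'nut x+2mm',px([-34,0,85])-px([-36,0,85]))
E
```

```text
ear tip 9 -> 7 dx 0.25 dy 0.00 px score 0.657
ear tip 9 -> 8 dx 0.50 dy -0.25 px score 0.624
ear tip 9 -> 5 dx 5.25 dy -6.25 px score 0.473
ear tip 9 -> 7 dx 0.12 dy 0.62 px score 0.912
ear tip 9 -> 8 dx 0.00 dy 0.12 px score 0.918
nut 9 -> 7 dx -0.38 dy 0.38 px score 0.818
nut 9 -> 8 dx 0.38 dy 0.00 px score 0.830
nut 9 -> 7 dx -0.25 dy 0.38 px score 0.945
nut 9 -> 8 dx 0.75 dy 0.12 px score 0.946
shank 9 -> 7 dx 0.00 dy 0.12 px score 0.952
shank 9 -> 8 dx 0.25 dy -0.25 px score 0.901
fixed foot 9 -> 7 dx 0.00 dy 0.00 px score 1.000
fixed foot 9 -> 8 dx 0.00 dy 0.00 px score 0.999
fixed foot 9 -> 5 dx 0.00 dy 0.00 px score 0.999
tip z+2mm [-0.0308455  -0.72529973] nut x+2mm [ 0.8473787  -0.12895384]
```

The bolt stays up when released, but whether the nut has dropped is ambiguous at this resolution: nut and ear shifts are below 1 px. I'll take a close side-on look with the wrist camera before deciding.

```bash
cat >> h.py <<'E'
def rowsM(stand_mm,Rst):
    """target TCP (stand mm) with orientation matrix in stand axes"""
    s=arm.get_state(); T=toolT(s)
    d=T[:3,:3].T@(w(np.array(stand_mm)/1000)-T[:3,3])
    rv=R.from_matrix(T[:3,:3].T@(RS@Rst)).as_rotvec()
    print('q',s['q'].round(2),'shift',(d/.3).round(4),'turn',(rv/np.radians(60)).round(4))
def side(phi):
    c,s=np.cos(phi),np.sin(phi); x=np.array([0,c,-s]); z=np.array([0,-s,-c]); return np.stack([x,np.cross(z,x),z],1)
E
python3 -c "
from h import *
rowsM([-38,80,260],side(0))
rowsM([-38,75,175],side(np.radians(40)))"
```

```text
q [ 0.17 -0.05 -0.55 -0.   -1.07 -2.01] shift [-0.3667  0.2633 -0.1986] turn [2.1000e-03 6.0000e-04 1.5009e+00]
q [ 0.17 -0.05 -0.55 -0.   -1.07 -2.01] shift [-0.3662  0.2464  0.0847] turn [ 0.524  -0.5209  1.4333]
```

```bash
cat >> h.py <<'E'
def side2(phi):
    c,s=np.cos(phi),np.sin(phi); x=np.array([0,-c,-s]); z=np.array([0,s,-c]); return np.stack([x,np.cross(z,x),z],1)
E
python3 -m inch '1 -0.1 -0.05 -0.2 0 0 -0.14;1 -0.2 -0.1 -0.2 0 0 -0.28;1 -0.3 -0.17 -0.2 0 0 -0.42;1 -0.36 -0.22 -0.2 0 0 -0.56;1 -0.36 -0.26 -0.2 0 0 -0.7;1 -0.36 -0.26 -0.2 0 0 -0.84;1 -0.36 -0.26 -0.2 0 0 -1;1 -0.36 -0.26 -0.2 0 0 -1' >/dev/null
python3 -c "
from h import *
stt()
rowsM([-38,-75,175],side2(np.radians(40)))"
```

```text
t 15.55 TCP stand mm [-40.  -77.5 258.3] F stand [-1.06 -0.52  0.59] w 0.0 rpy [ 3.140e+00 -1.000e-03 -2.355e+00]
q [-0.07  0.12 -0.24 -0.   -1.22 -0.71] shift [-0.0109 -0.0024  0.2775] turn [-0.1715 -0.6522 -0.4774]
```

```bash
python3 -m inch '1 -0.01 0 0.05 -0.03 -0.11 -0.08;1 -0.01 0 0.1 -0.06 -0.22 -0.16;1 -0.01 0 0.15 -0.09 -0.33 -0.24;1 -0.01 0 0.2 -0.12 -0.44 -0.32;1 -0.01 0 0.25 -0.15 -0.55 -0.4;1 -0.01 0 0.277 -0.17 -0.65 -0.477;1 -0.01 0 0.277 -0.17 -0.65 -0.477;1 -0.01 0 0.277 -0.17 -0.65 -0.477' >/dev/null
python3 -c "
from h import *
stt()
s,f=grab('wrist'); save(f,'wrist10.png'); np.savez('f_wrist10.npz',T=toolT(s),**f)
im=cv2.imread('pics/wrist10.png')[100:260,190:390]; cv2.imwrite('pics/w10c.png',cv2.resize(im,None,fx=4,fy=3.7,interpolation=cv2.INTER_CUBIC))"
```

```text
t 16.35 TCP stand mm [-38.5 -75.6 175. ] F stand [-0.77 -0.18  0.28] w 0.001 rpy [ 3.138  0.695 -1.845]
```

View pics/wrist10.png

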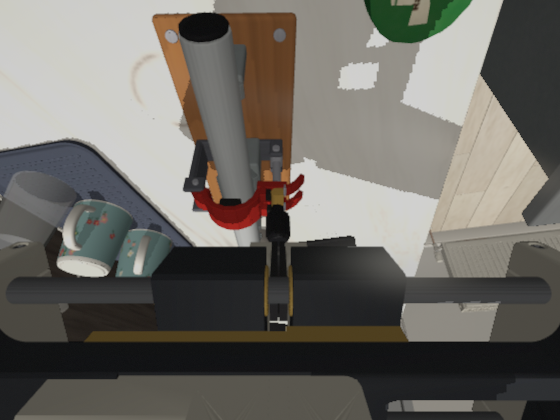

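View pics/w10c.png

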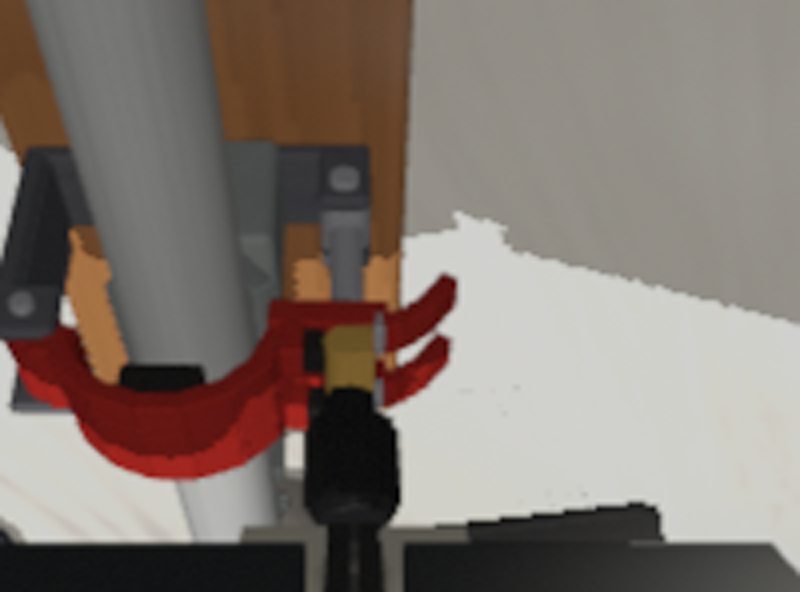

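The close-up (image upside down) shows the brass nut between the black buffer and the grey lip strip, with the whole strip visible outside the nut, which suggests it has dropped in. I'll measure the lean and the half's angle from this view.

```bash
python3 - <<'E'
from h import *
W=dict(np.load('f_wrist10.npz'));T=W['T']
c=lambda u,v:(190+(u+.5)/4-.5,100+(v+.5)/3.7-.5)
for n,(u,v),y in [('pivot pin',(344,178),-16),('hinge pin',(21,303),-16),
  ('nut far-bottom-L(buffer)',(327,326),-19),('nut bottom R(lip)',(374,326),-19),('nut top R',(374,390),-19),('nut top L',(326,390),-19),
  ('lip L edge',(378,345),-14),('lip bottom',(382,312),-18),
  ('knob L',(307,470),0),('knob R',(399,470),0),('shank L',(331,265),0),('shank R',(364,265),0)]:
    print(n,ray(W,*c(u,v),1,y,T).round(1))
P=st(pts(W,T=T))*1e3; h=cv2.cvtColor(W['img'],cv2.COLOR_RGB2HSV).astype(int); V,U=np.mgrid[:420,:560]
b=(U>255)&(U<310)&(V>170)&(V<240)
k=(h[...,0]>16)&(h[...,0]<32)&(h[...,1]>90)&b; print('nut pts',np.percentile(P[k],[3,50,97],0).round(1),k.sum())
k=(h[...,2]<45)&b&(V>205)&(P[...,2]>90)&(P[...,2]<135); print('knob pts',np.percentile(P[k],[3,50,97],0).round(1),k.sum())
k=((h[...,0]<5)|(h[...,0]>173))&(h[...,1]>120)&(U>230)&(U<320)&(V>150)&(V<215);q=P[k]
for x in range(-72,-20,4):
    m=(q[:,0]>=x)&(q[:,0]<x+4)
    if m.sum()>2: print(x+2,m.sum(),np.percentile(q[m],[5,50,95],0).round(1)[:,1:].tolist())
im=W['img'][165:215,250:310]; cv2.imwrite('pics/w10d.png',cv2.resize(cv2.cvtColor(im,cv2.COLOR_RGB2BGR),None,fx=12,fy=12,interpolation=cv2.INTER_NEAREST))
E
```

```text
pivot pin [-35.8 -16.   25.9]
hinge pin [ 42.4 -16.   70.3]
nut far-bottom-L(buffer) [-31.9 -19.   80.8]
nut bottom R(lip) [-42.9 -19.   80.9]
nut top R [-42.7 -19.  100.4]
nut top L [-31.9 -19.  100.3]
lip L edge [-43.9 -14.   83.2]
lip bottom [-44.9 -18.   75.6]
knob L [-27.    0.  111.9]
knob R [-48.5  -0.  112.1]
shank L [-32.1  -0.   44.5]
shank R [-40.9   0.   44.6]
nut pts [[-42.7 -20.3  82.7]
 [-37.1 -16.7  89.1]
 [-30.8  -3.7  90.8]] 210
knob pts [[-46.9 -11.9  94.1]
 [-37.1  -9.2 114.8]
 [-27.8  -2.9 127. ]] 678
-62 37 [[-19.3, 66.0], [-14.0, 68.6], [12.3, 70.6]]
-58 81 [[-20.1, 67.7], [-12.0, 72.2], [12.5, 75.6]]
-54 76 [[-20.0, 72.8], [-10.0, 77.0], [14.8, 78.8]]
-50 72 [[-19.6, 76.3], [-10.1, 79.5], [14.3, 80.7]]
-46 54 [[-19.8, 75.0], [-8.6, 80.5], [14.0, 81.7]]
-42 23 [[-20.6, 73.7], [-19.5, 76.6], [-18.6, 79.3]]
-38 30 [[-237.4, 74.0], [-19.6, 78.0], [-18.6, 245.9]]
-34 28 [[-20.7, 73.1], [-19.3, 77.1], [-18.3, 79.8]]
-30 41 [[-20.2, 74.3], [-18.7, 78.7], [6.8, 81.8]]
-26 111 [[-20.2, 75.1], [-16.5, 83.8], [12.2, 88.7]]
-22 152 [[-20.1, 75.6], [-13.4, 86.9], [12.3, 89.3]]
```

View pics/w10d.png

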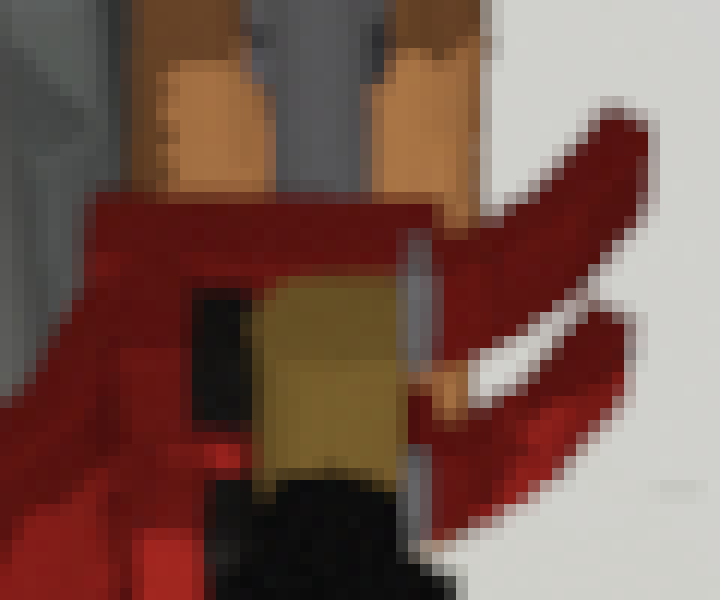

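From the same close-up the lean is 0.023 to 0.027, against about 0.05 or more if the nut were still on the lip. The buffer is in contact, the lip is clear outside the nut, and the position holds with nothing touching it. One last check of the tube and jars, then I'll hand in.

```bash
python3 - <<'E'
from h import *
stt()
s,f=grab('top'); save(f,'top11.png'); P=pts(f); Q=st(P)*1e3
V,U=np.mgrid[:420,:560]
for n,b in [('salt',(175,170,200,196)),('honey',(345,218,381,250)),('spice',(330,250,357,274))]:
    m=(U>=b[0])&(U<=b[2])&(V>=b[1])&(V<=b[3])&(P[...,2]>.07)&(P[...,2]<.12); p=P[m]
    print(n,m.sum(),np.median(p,0).round(4) if m.any() else '')
m=(U>205)&(U<350)&(V>170)&(V<225)&(Q[...,2]>83)&(Q[...,2]<95)&(abs(Q[...,0])<25)&(abs(Q[...,1])>25)
q=Q[m]; c=np.polyfit(q[:,1],q[:,0],1); print('tube slope',c.round(4),'y',np.percentile(q[:,1],[1,99]).round(1))
print(arm.job_done())
E
```

```text
t 16.4 TCP stand mm [-38.3 -74.9 176.3] F stand [0.52 0.68 0.98] w 0.001 rpy [-3.141  0.694 -1.841]
salt 181 [0.5942 0.039  0.0854]
honey 0 
spice 0 
tube slope [-0.0032 -0.5035] y [-99. 145.]
the job is handed in; nothing more can be done
None
```

I swung the red half onto the tube and pushed the bolt up with the fingers shut behind its knob until the nut dropped into its seat. I then handed the job in at about 16.4 s of the 64 s allowed.

**Forces:** the wrist force peaked at about 21 N, at the end of the buffer squeeze. The half needed about 13 N.

**Step 1:** before I pushed the bolt, the half read about 0.04 rad by height and the bolt still leaned about 0.73.

**Lock:**
- **First check:** after I let go, the scene camera could not settle it. The nut and ear shifts between pictures were under 1 pixel.
- **Close-up:** the wrist camera then showed the nut between the buffer and the lip, with the whole lip strip visible outside it. The bolt leaned about 0.023 to 0.027 rad and held with nothing touching it. The spec says about 0.015, and I put a nut still on the lip at 0.05 or more.
- **Half's final angle:** I did not measure this separately. I take it as about 0.03 from the nut's height.

**Last checks:**
- **Tube:** it lies straight in the jaw, with a slope of 0.003 and its axis within 1 mm of centre.
- **Salt shaker:** unmoved.
- **Honey and spice jars:** the arm hid both in the last top view, so that check failed for them. Both stood in about the same spots by eye in the pictures during the push. The arm stayed well clear of them.

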